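Slide a cartridge under the leaf spring of a reader dock

ROBOT

A 6-joint arm with a two-finger parallel gripper is mounted at the origin on a cart in front of the work surface, level with it; the furniture and walls round the work are solid. World frame = base frame: x ahead of the robot, y to its left, z up, the work surface at z = 0. Lengths are in m, angles in rad, forces in N, time in s.
With the tool pointing down it reaches from about 0.375 to 0.9 m from the base axis. Payload 3.1 kg.
Tool frame: the origin (TCP) lies between the finger pads; the fingertips stand 17 mm ahead of it and the grasp point (between the pads) lies 2 mm behind it (robot.nose_length is the distance from the TCP to the fingertips, in m); z points along the fingers, y is the line along which they close (so a half turn about z gives the same grasp; the last joint's range is limited). The gripper opens to 87 mm and grips with 3 to 60 N. Pads are 19 mm wide; open, the fingers measure 117 mm over their backs; the gripper's body (75 mm by 190 mm) begins 51 mm behind the grasp point.
Start: joints at [-1.302, 0.527, 1.433, -0, 1.181, -0.178], TCP at [0.271, -0.563, 0.211] pointing down, gripper open.
Joint ranges: [-3.08, 3.08], [-0.75, 2.2], [0.22, 2.44], [-1.43, 4.57], [0, 2.65], [-2.85, 2.85]. Speed limits (rad/s): [2.79, 2.79, 3.14, 3.14, 3.14, 3.14].

INTERFACE

Orientations are given as a unit quaternion [x, y, z, w].
In Python, from rig import robot, cams gives the robot as it stands.
- The arm moves only by the shell command python3 -m pendant 'ROWS' [FORCE]. ROWS is JSON, a list of rows, each an object with "jaw": the opening, from 0 (shut) to 1 (fully open); "linear": the shift along the tool's x, y, z in cm, a list of three; "twist": the turn about the tool's z in degrees. A call has 1 to 12 rows; each row shifts and turns the commanded pose from where the row before left it, along the tool's axes as they then stand; what a row does not reach is not made up. A row lasts 1/12 s, in which the tool goes at most 41.7 mm and 7.16 degrees, less where a joint would pass 70% of its speed; a pose out of reach is approached as far as the arm can. A call is refused whole if a number of a shift passes 4.17 or a number of a turn 7.16, either way. A call with a gripper value outside its range is refused whole. The fingers move at their own pace and stop on an object; FORCE is the grip in N (left out, the last holds). Time passes only in rows, so rows that do not move let the fingers close. It gives the time, the measured TCP pose, the force, the opening and the grip force at its end, in the units of the state.
- robot.get_obs(): the state, without advancing time (a new reading comes with each control period).
- cams.camera(name): name is "side" or "top"; returns a dict with "color" (384x512x3 uint8, blue, green, red), "depth" (384x512 float32, m along the optical axis (not along the pixel's ray), 0 where there is no reading), "fov_y" (degrees; the focal length in pixels is half the picture's height over the tangent of half this angle, whatever the lens; pixels are square), "cx", "cy" (the principal point, pixels), "view" (4x4, takes a point from world to camera coordinates). Camera axes: x right, y down, z forward; pixel columns grow to the right and rows downward; lengths in m; the calibration is good to about 2 mm. A picture is of the moment at which its call begins.
- robot.hand_in(): hands the job in; it is judged then, once.
The state is a dict: "time": time; "q": joint angles; "joint_velocities": joint speeds; "joint_torque": joint torques, N m; "position": TCP position; "tool_rot": TCP orientation; "ft_force": force on the tool from outside, world axes, zero at the start; "moment": the same for the moment, N m; "grip_width": finger opening in m; "grip_force": force on a finger pad.
Only numpy, scipy, OpenCV 4.12 (cv2) and the standard library are available. Lean on these libraries where they do the work, as an engineer would, in place of code of your own. Each camera call takes 0.05 s, during which the arm holds its last target. There are 200 camera calls.

TASK

Load the sample cartridge into the reader dock: with your fingertips press it down hard on its thumb rest until the sprung deck under it is nearly fully down, and keep pressing while you slide it forward under the leaf spring until its nose is home against the end stop, then let go so that the leaf spring holds it down. Do not pick the cartridge up, and leave the things standing round the dock where they are.

Things in the scene. Friction and masses are not known exactly. Their poses are not given: they have to be found in the camera images.
- dock: Fixed dock, 240 x 86 mm: grey channel, white reader housing 46 mm high at its far end, aluminium bridge (60 mm high, x = +52 to +66 mm) from which a steel leaf spring hangs. Origin on the worktop under the channel; +x is the direction in which the cartridge slides home, z up. Channel x = -102 (sill 26 mm high) to +85 mm (end stop), 59 mm wide, walls 30 mm high; its floor is the sprung deck.
- thumb_rest (a point): Centre of the thumb rest: the flat grooved rear part of the cartridge's top, 45 mm long (along the slide), 56 mm wide, open to the rear and sides; this point is on its surface, 14 mm above the cartridge's underside. A cross rib 8 mm high, 7 mm thick, 50 mm wide stands at its front end, its rear face 22.5 mm ahead of this point; fingertips can push forward against it. Its +x points to the nose.
- nose (a point): Lower front edge of the cartridge, middle, at its underside, 87.5 mm ahead of the thumb rest's centre. The cartridge is a loose white plastic block 110 x 56 x 14 mm, 70 g, lying on the deck with 1.5 mm play at either side; the upper edge of its nose has a 4 mm 45 degree chamfer. Behind the rib it is never covered by the bridge: at home the thumb rest's centre is 52.5 mm short of the leaf spring.
- spring_lip (a point): Underside of the leaf spring's lip (6 mm long in the slide direction) at rest, middle of the channel, 26.5 mm above the worktop, x = +50 mm of the dock. The point is fixed to the dock and does not rise with the spring. With the deck up the cartridge's top is 36 mm up and its blunt nose hits the lip; pressed fully down the top is 28 mm up, so the chamfered nose slips under and raises the spring 1.5 mm.
- end_stop (a point): The end stop, the face of the white housing that the nose meets when home, at x = +85 mm of the dock, 22 mm above the worktop.
- deck (a joint): Downward travel of the sprung deck under the cartridge in m: 0 = up (deck surface 22 mm above the worktop), 0.008 = bottomed. It takes about 6 N to start it and about 14 N to bottom it.
- leaf (a joint): Upward travel of the leaf spring in m: 0 = at rest, 0.004 = its limit. About 5 N to start, about 11 N at 2 mm; sliding the pressed cartridge under it takes roughly 5 to 15 N of push.
- cup: Lidded specimen cup, 62 mm across, 61 mm high, left of the dock; origin under its centre. Leave alone.
- tape: Small upright roll, 36 mm across, 46 mm high, left of the dock nearer the robot; origin under its centre. Leave alone.
- carton: Small carton 70 x 120 x 70 mm, right of the dock; origin under its centre. Leave alone.
- pen: Marker pen 12 x 135 x 14 mm, lying right of the dock nearer the robot; origin under its centre. Leave alone.
There are look-alikes about, which are no part of the job. Of the things that look like the part that bears thumb_rest, the middle-sized one is meant.

How it is judged:
On the way, in this order (a step that is already met when the one before it is completed fails the run):
1. the cartridge is pressed down by the fingertips, deck at least 5.5 mm down, before its nose has passed the spring's lip (value of joint deck above 0.0055 m and contact force between the fingers and cartridge above 3 N and x of nose in the frame of dock below 0.053 m), for 0.1 s.
2. still pressed down by the fingertips, the nose has passed at least 12 mm beyond the spring's lip, below it (x of nose in the frame of dock above 0.062 m and contact force between the fingers and cartridge above 1 N and value of joint deck above 0.004 m and z of nose in the frame of dock below 0.0185 m), for 0.05 s.
At the end, for the whole second after the job is handed in: the cartridge lies level in the channel with its nose within 5 mm of the end stop, at rest and let go, held at least 3 mm down on its deck by the raised leaf spring (x of nose in the frame of end_stop above -0.005 m and z of nose in the frame of dock below 0.019 m and z of thumb_rest in the frame of dock below 0.033 m and angle between nose's own z axis and vertical below 0.1 rad and value of joint leaf above 0.0008 m and value of joint deck above 0.003 m and linear speed of cartridge below 0.02 m/s); the robot touches nothing.
It fails at once if the cartridge is lifted or tipped off its deck (z of nose in the frame of dock above 0.032 m or z of thumb_rest in the frame of dock above 0.046 m or angle between nose's own z axis and vertical above 0.25 rad).
It fails at once if a bystander is moved more than 25 mm (distance of any of cup, tape, carton, pen from where it was at the start of the episode above 0.025 m).
It also fails if it takes over 32 s, if anything falls off the work surface, if the arm or the gripper's body presses on something with over 40 N, if the wrist force passes 120 N, or if a joint passes its speed limit or range.

## Working session

There is one attempt and no reset: what is moved stays moved. The work goes in short steps, Python scripts to look and compute and a shell command to move; the robot and the scene stay as the last step left them, time stands still between calls to the robot, and variables do not carry over. Pictures are saved under pics/ and viewed, at most 10 in all, crops included, and the job is handed in when it is done.

```bash
mkdir -p pics; ls; python3 - <<'E'
from rig import robot,cams
import cv2,numpy as np
for n in("top","side"):
    c=cams.camera(n); cv2.imwrite(f"pics/{n}0.png",c["color"]); np.savez(f"{n}0.npz",**c)
    print(n,c["fov_y"],c["cx"],c["cy"],np.round(c["view"],3).tolist())
o=robot.get_obs();print(o["time"],o["position"],o["tool_rot"],o["ft_force"])
E
```

```text
pics
top 45.576491027941586 257.376929577988 189.62814467638364 [[0.005, -1.0, -0.005, 0.109], [-0.992, -0.005, -0.127, 0.554], [0.127, 0.006, -0.992, 1.064], [0.0, 0.0, 0.0, 1.0]]
side 44.50018484076433 256.05583733543057 186.61826326991465 [[-0.503, -0.864, -0.006, 0.359], [-0.759, 0.445, -0.475, 0.418], [0.413, -0.234, -0.88, 1.011], [0.0, 0.0, 0.0, 1.0]]
0.1 [ 0.27045153 -0.56270902  0.20977992] [ 9.75040860e-01  2.22023402e-01 -3.92633903e-05 -9.63717096e-04] [-0.25683012 -0.49231607  0.61016403]
```

View pics/top0.png

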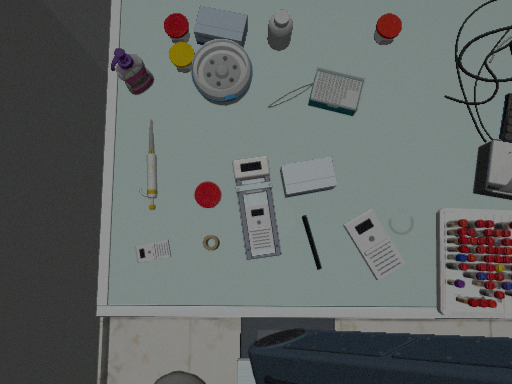

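View pics/side0.png

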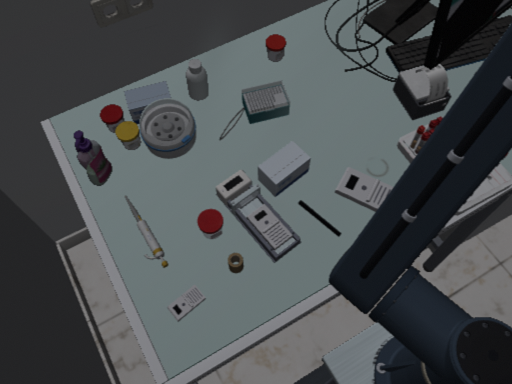

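The top view shows the dock at about (258,208), with the cartridge in its channel at (260,230). The look-alikes are a small one at (153,251) and a large one at (373,243). Next I'll enlarge the dock.

```bash
python3 - <<'E'
import cv2
a=cv2.imread("pics/top0.png")[145:270,190:345]; b=cv2.imread("pics/side0.png")[160:270,190:330]
cv2.imwrite("pics/topc.png",cv2.resize(a,None,fx=4.8,fy=4.8,interpolation=2))
cv2.imwrite("pics/sidec.png",cv2.resize(b,None,fx=5,fy=5,interpolation=2))
E
```

```text
(no output)
```

View pics/topc.png

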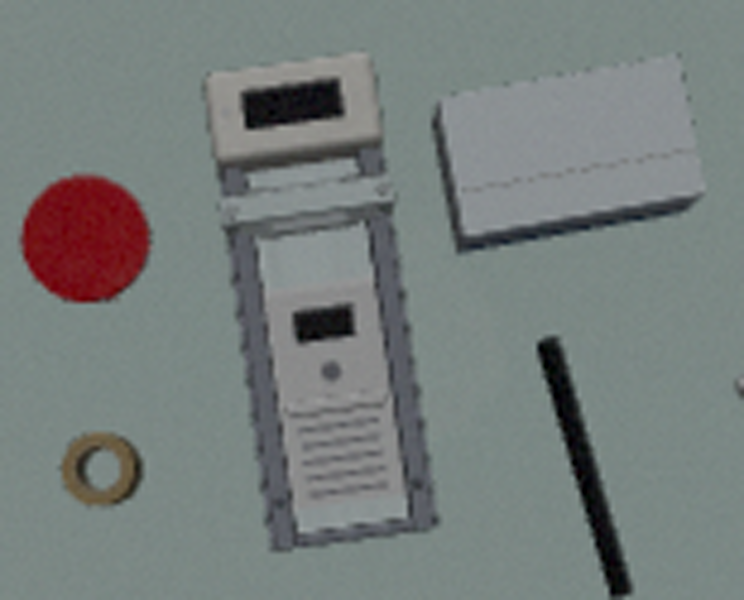

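View pics/sidec.png

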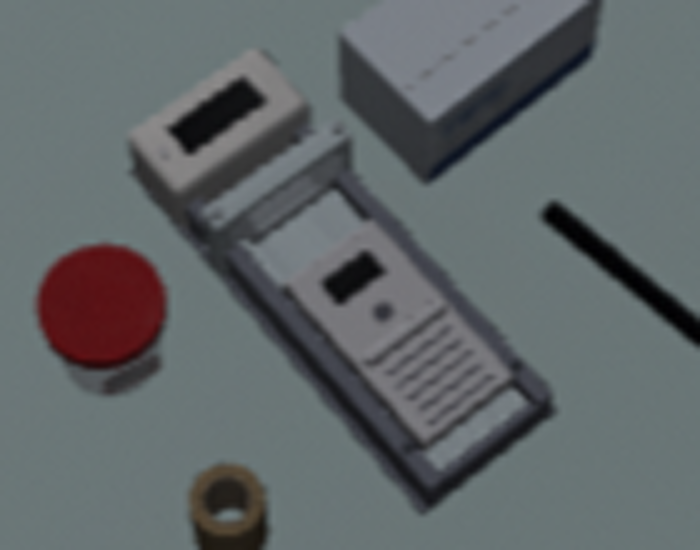

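The crops show the cartridge's front edge at top-crop (268,290)-(378,285) and its rear edge near (305,503)-(405,492), with the rib near v=405. I'll cast these corners onto their known heights.

```bash
cat >h.py <<'E'
import numpy as np
def load(n): return dict(np.load(n+".npz"))
def ray(c,u,v,z):
    f=192/np.tan(np.radians(float(c["fov_y"]))/2); V=c["view"];R=V[:3,:3];o=-R.T@V[:3,3]
    d=R.T@np.array([(u-c["cx"])/f,(v-c["cy"])/f,1]); return o+d*(z-o[2])/d[2]
E
python3 - <<'E'
from h import *
T=load("top0");S=load("side0")
t=lambda u,v,z:ray(T,190+u/4.8-.4,145+v/4.8-.4,z)
s=lambda u,v,z:ray(S,190+u/5-.4,160+v/5-.4,z)
P={"house(46)":[t(*p,.046) for p in((207,75),(370,55),(382,140),(218,165))]+[s(*p,.046) for p in((132,143),(262,52),(308,103),(178,193))],
"rear sill":[t(272,550,.0),t(437,527,.0),s(425,510,.0),s(552,408,.0)],
"rear sill26":[t(278,543,.026),t(435,520,.026)],
"inner wall front L/R":[t(258,238,.03),t(368,226,.03)],
"inner rear":[t(300,533,.026),t(410,515,.026)],
"bridge(60)":[t(222,210,.06),t(397,190,.06),s(195,208,.06),s(345,128,.06)],
"cart front":[t(268,290,.036),t(378,285,.036),s(288,285,.036),s(372,232,.036)],
"cart rear":[t(306,503,.036),t(406,492,.036),s(425,445,.036),s(515,380,.036)],
"rib top":[t(285,408,.044),t(390,400,.044),s(365,362,.044),s(445,303,.044)]}
for k,v in P.items(): print(k,np.round(v,4).tolist())
for n,c in(("top",T),("side",S)):
  d=c["depth"]; f=192/np.tan(np.radians(float(c["fov_y"]))/2); V=c["view"]
  if n=="top":
    for u,v in((295,70),(320,270),(330,350),(345,460),(355,515)):
      uu,vv=int(190+u/4.8),int(145+v/4.8); z=np.median(d[vv-1:vv+2,uu-1:uu+2])
      print(u,v,np.round(V[:3,:3].T@(z*np.array([(uu-c["cx"])/f,(vv-c["cy"])/f,1])-V[:3,3]),4))
E
```

```text
house(46) [[0.6232, 0.171, 0.046], [0.6338, 0.0894, 0.046], [0.5907, 0.0833, 0.046], [0.5777, 0.165, 0.046], [0.6175, 0.1725, 0.046], [0.6307, 0.0897, 0.046], [0.5926, 0.0842, 0.046], [0.5808, 0.1659, 0.046]]
rear sill [[0.3872, 0.1378, 0.0], [0.3992, 0.0541, 0.0], [0.3901, 0.1359, 0.0], [0.4036, 0.054, 0.0]]
rear sill26 [[0.3913, 0.1341, 0.026], [0.403, 0.0562, 0.026]]
inner wall front L/R [[0.5431, 0.1453, 0.03], [0.5494, 0.09, 0.03]]
inner rear [[0.3962, 0.1232, 0.026], [0.4054, 0.0686, 0.026]]
bridge(60) [[0.5533, 0.162, 0.06], [0.5636, 0.0762, 0.06], [0.5626, 0.1652, 0.06], [0.564, 0.0791, 0.06]]
cart front [[0.5163, 0.1398, 0.036], [0.5191, 0.085, 0.036], [0.5133, 0.1414, 0.036], [0.5174, 0.0908, 0.036]]
cart rear [[0.4111, 0.1202, 0.036], [0.4167, 0.071, 0.036], [0.4076, 0.1265, 0.036], [0.4141, 0.0717, 0.036]]
rib top [[0.4574, 0.1307, 0.044], [0.4615, 0.0791, 0.044], [0.4559, 0.1312, 0.044], [0.463, 0.0817, 0.044]]
295 70 [0.6262 0.1271 0.047 ]
320 270 [0.5275 0.1147 0.0225]
330 350 [0.4878 0.1096 0.0357]
345 460 [0.4332 0.1022 0.0359]
355 515 [0.405  0.0973 0.0229]
```

Depth agrees with the given heights: deck 22.5 mm, cartridge top 36 mm, housing 47 mm.
- **Dock:** yaw is about 8.4°, with the origin at about (0.500, 0.111).
- **Cartridge:** the thumb rest is at about (0.435, 0.101) and the nose at dock x ≈ 21 mm.

I'll close the jaws, twist +17.3° and travel over.

```bash
python3 -m pendant '[{"jaw":0,"linear":[0,0,0],"twist":5.8},{"jaw":0,"linear":[0,0,0],"twist":5.8},{"jaw":0,"linear":[0,0,0],"twist":5.7},{"jaw":0,"linear":[1.34,-3.16,0],"twist":0},{"jaw":0,"linear":[1.34,-3.16,0],"twist":0},{"jaw":0,"linear":[1.34,-3.16,0],"twist":0},{"jaw":0,"linear":[1.34,-3.16,0],"twist":0},{"jaw":0,"linear":[1.34,-3.16,0],"twist":0},{"jaw":0,"linear":[1.34,-3.16,0],"twist":0},{"jaw":0,"linear":[1.34,-3.16,0],"twist":0},{"jaw":0,"linear":[1.34,-3.16,0],"twist":0},{"jaw":0,"linear":[1.34,-3.16,0],"twist":0}]' 20
python3 -m pendant '[{"jaw":0,"linear":[1.34,-3.16,0],"twist":0},{"jaw":0,"linear":[1.34,-3.16,0],"twist":0},{"jaw":0,"linear":[1.34,-3.16,0],"twist":0},{"jaw":0,"linear":[1.34,-3.16,0],"twist":0},{"jaw":0,"linear":[1.34,-3.16,0],"twist":0},{"jaw":0,"linear":[1.34,-3.16,0],"twist":0},{"jaw":0,"linear":[1.34,-3.16,0],"twist":0},{"jaw":0,"linear":[1.34,-3.16,0],"twist":0},{"jaw":0,"linear":[0,0,0],"twist":0},{"jaw":0,"linear":[0,0,0],"twist":0},{"jaw":0,"linear":[0,0,0],"twist":0}]'
```

```text
time: 1.1
position: [0.3485, -0.2626, 0.2104]
tool_rot: [0.997, 0.073, -0.0, -0.0]
ft_force: [0.5, 0.1, -0.4]
grip_width: 0.0151
grip_force: 0.0
time: 2.02
position: [0.4177, 0.0011, 0.2105]
tool_rot: [0.997, 0.073, -0.0, 0.0]
ft_force: [-0.6, -0.1, 0.0]
grip_width: 0.0004
grip_force: 0.0
```

```bash
python3 -m pendant '[{"jaw":0,"linear":[1.01,-2.42,0],"twist":0},{"jaw":0,"linear":[1.01,-2.42,0],"twist":0},{"jaw":0,"linear":[1.01,-2.42,0],"twist":0},{"jaw":0,"linear":[1.01,-2.42,0],"twist":0},{"jaw":0,"linear":[0,0,3],"twist":0},{"jaw":0,"linear":[0,0,3],"twist":0},{"jaw":0,"linear":[0,0,3],"twist":0},{"jaw":0,"linear":[0,0,3],"twist":0},{"jaw":0,"linear":[0,0,1.3],"twist":0},{"jaw":0,"linear":[0,0,0],"twist":0},{"jaw":0,"linear":[0,0,0],"twist":0}]'
python3 - <<'E'
from rig import robot,cams
import cv2,numpy as np
ims=[]
for n,(u,v) in(("top",(265,210)),("side",(265,215))):
    c=cams.camera(n); np.savez(n+"1.npz",**c)
    ims.append(cv2.resize(c["color"][v-60:v+60,u-60:u+20+30],None,fx=3.6,fy=3.6,interpolation=2))
cv2.imwrite("pics/near1.png",cv2.convertScaleAbs(np.hstack(ims)[:, :800],alpha=1.5))
print(robot.get_obs()["position"],robot.get_obs()["ft_force"])
E
```

```text
time: 2.93
position: [0.4437, 0.1014, 0.0771]
tool_rot: [0.997, 0.072, -0.001, -0.0]
ft_force: [0.2, 0.2, 0.6]
grip_width: 0.0006
grip_force: 0.0
[0.44496565 0.10196004 0.07849548] [-0.31043891  0.83799553 -0.44281227]
```

View pics/near1.png

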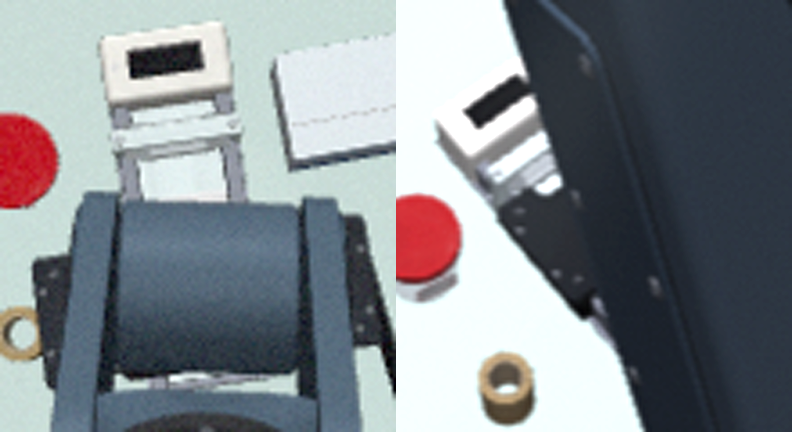

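The arm hides the cartridge: only the nose edge shows, at about (185,195) in the top half. From here I'll go by touch and descend to contact.

```bash
python3 -m pendant '[{"jaw":0,"linear":[0,0,1.0],"twist":0},{"jaw":0,"linear":[0,0,1.0],"twist":0},{"jaw":0,"linear":[0,0,0.2],"twist":0},{"jaw":0,"linear":[0,0,0.2],"twist":0},{"jaw":0,"linear":[0,0,0],"twist":0},{"jaw":0,"linear":[0,0,0],"twist":0}]'
python3 -m pendant '[{"jaw":0,"linear":[0,0,0.2],"twist":0},{"jaw":0,"linear":[0,0,0.2],"twist":0},{"jaw":0,"linear":[0,0,0],"twist":0},{"jaw":0,"linear":[0,0,0],"twist":0}]'
```

```text
time: 3.53
position: [0.4444, 0.1029, 0.0544]
tool_rot: [0.997, 0.073, 0.001, 0.0]
ft_force: [-0.5, -0.1, -0.2]
grip_width: 0.0005
grip_force: 0.0
time: 3.87
position: [0.4438, 0.1029, 0.0496]
tool_rot: [0.997, 0.073, -0.0, -0.0]
ft_force: [0.4, -0.8, -0.4]
grip_width: 0.0007
grip_force: 0.0
```

```bash
python3 -c "
from rig import robot;print(robot.nose_length)"
python3 -m pendant '[{"jaw":0,"linear":[0,0,0.1],"twist":0},{"jaw":0,"linear":[0,0,0],"twist":0},{"jaw":0,"linear":[0,0,0],"twist":0}]'
python3 -m pendant '[{"jaw":0,"linear":[0,0,0.1],"twist":0},{"jaw":0,"linear":[0,0,0],"twist":0},{"jaw":0,"linear":[0,0,0],"twist":0}]'
```

```text
0.017
time: 4.12
position: [0.4438, 0.1029, 0.0486]
tool_rot: [0.997, 0.073, -0.0, -0.0]
ft_force: [-0.5, 0.2, -0.2]
grip_width: 0.0003
grip_force: 0.0
time: 4.37
position: [0.4438, 0.1029, 0.0476]
tool_rot: [0.997, 0.073, -0.0, -0.0]
ft_force: [0.7, 0.4, 0.3]
grip_width: 0.0005
grip_force: 0.0
```

```bash
for i in 1; do :; done; python3 -m pendant '[{"jaw":0,"linear":[0,0,0.15],"twist":0},{"jaw":0,"linear":[0,0,0],"twist":0},{"jaw":0,"linear":[0,0,0],"twist":0}]'
python3 - <<'E'
from rig import robot,cams
import cv2,numpy as np
o=robot.get_obs();print(o["position"],o["ft_force"],o["joint_torque"],o["moment"])
for n in("top","side"):
    c=cams.camera(n); np.savez(n+"2.npz",**c)
    b=np.load(n+"0.npz")
    if n=="top": a=c["color"][150:290,195:335]
    else: a2=c["color"][160:300,195:335]
cv2.imwrite("pics/near2.png",cv2.convertScaleAbs(cv2.resize(np.hstack([a,a2]),None,fx=2.85,fy=2.85,interpolation=2),alpha=1.4))
E
```

```text
time: 4.62
position: [0.4438, 0.1029, 0.0461]
tool_rot: [0.997, 0.073, -0.0, -0.0]
ft_force: [0.5, -0.0, -0.1]
grip_width: -0.0
grip_force: 0.0
[0.44378618 0.10289798 0.04606301] [ 0.45120583 -0.01257951 -0.10047806] [-4.21524950e-03 -3.57587063e+01 -5.99496290e+00  2.51648796e-02
 -7.21421815e-02 -2.12779639e-06] [0.00217795 0.03816133 0.01834029]
```

View pics/near2.png

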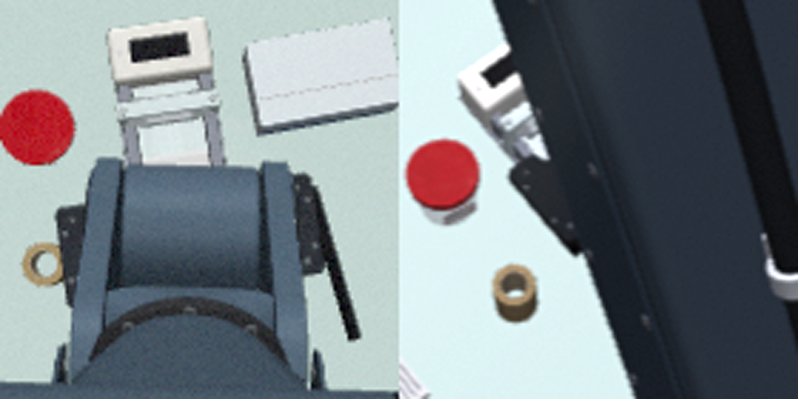

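No contact yet: the images show the dock and cup unchanged, and the forces are zero. I'll keep going down in small steps and watch the force.

```bash
python3 -m pendant '[{"jaw":0,"linear":[0,0,0.1],"twist":0},{"jaw":0,"linear":[0,0,0],"twist":0},{"jaw":0,"linear":[0,0,0],"twist":0}]'|grep -E "pos|ft"
python3 -m pendant '[{"jaw":0,"linear":[0,0,0.1],"twist":0},{"jaw":0,"linear":[0,0,0],"twist":0},{"jaw":0,"linear":[0,0,0],"twist":0}]'|grep -E "pos|ft"
python3 - <<'E'
from h import *
# depth points: gripper body and nose edge, top views 0 and 2
for k in("top0","top2"):
    c=load(k);f=192/np.tan(np.radians(float(c["fov_y"]))/2);V=c["view"];R=V[:3,:3]
    for u,v in((247,184),(252,200),(256,204),(258,207),(303,236),(221,240)):
        z=c["depth"][v,u];print(k,u,v,np.round(R.T@(z*np.array([(u-c["cx"])/f,(v-c["cy"])/f,1])-V[:3,3]),4))
E
```

```text
position: [0.4438, 0.1029, 0.0451]
ft_force: [-0.7, -0.3, -0.2]
position: [0.4438, 0.1029, 0.0441]
ft_force: [-0.5, -0.8, 0.1]
top0 247 184 [0.5678 0.1366 0.031 ]
top0 252 200 [0.5301 0.1245 0.0205]
top0 256 204 [0.519  0.1146 0.0347]
top0 258 207 [0.5118 0.1097 0.0343]
top0 303 236 [ 0.4441 -0.0006  0.0013]
top0 221 240 [4.333e-01 2.001e-01 4.000e-04]
top2 247 184 [0.5681 0.1367 0.029 ]
top2 252 200 [0.5298 0.1244 0.0234]
top2 256 204 [0.519  0.1146 0.0346]
top2 258 207 [0.5118 0.1097 0.0346]
top2 303 236 [0.4396 0.0154 0.1722]
top2 221 240 [0.4305 0.1855 0.1728]
```

```bash
python3 -m pendant '[{"jaw":0,"linear":[0,0,0.1],"twist":0},{"jaw":0,"linear":[0,0,0],"twist":0},{"jaw":0,"linear":[0,0,0],"twist":0}]'|grep -E "pos|ft"
python3 -m pendant '[{"jaw":0,"linear":[0,0,0.1],"twist":0},{"jaw":0,"linear":[0,0,0],"twist":0},{"jaw":0,"linear":[0,0,0],"twist":0}]'|grep -E "pos|ft"
python3 -m pendant '[{"jaw":0,"linear":[0,0,0.1],"twist":0},{"jaw":0,"linear":[0,0,0],"twist":0},{"jaw":0,"linear":[0,0,0],"twist":0}]'|grep -E "pos|ft"
```

```text
position: [0.4438, 0.1029, 0.0431]
ft_force: [0.4, 0.2, 0.2]
position: [0.4438, 0.1029, 0.0421]
ft_force: [-0.2, -0.4, 0.6]
position: [0.4438, 0.1029, 0.0411]
ft_force: [0.4, 0.4, 0.3]
```

```bash
python3 - <<'E'
from rig import robot,cams
from h import *
import cv2
o=robot.get_obs();print(o["joint_torque"].round(2) if hasattr(o["joint_torque"],"round") else o["joint_torque"],o["q"])
for n in("top","side"): np.savez(n+"3.npz",**cams.camera(n))
for k in("top0","top1","top2","top3"):
    c=load(k);f=192/np.tan(np.radians(float(c["fov_y"]))/2);V=c["view"];R=V[:3,:3]
    u,v=np.meshgrid(np.arange(253,262),np.arange(204,207));z=c["depth"][v,u]
    P=np.stack([(u-c["cx"])/f*z,(v-c["cy"])/f*z,z],-1)-V[:3,3];P=P@R
    Q=[]
    for a,b in((305,240),(218,250)):
        zz=c["depth"][b,a];Q.append(np.round(R.T@(zz*np.array([(a-c["cx"])/f,(b-c["cy"])/f,1])-V[:3,3]),3).tolist())
    print(k,"nose top z",np.median(P[...,2]).round(4),Q)
# dark/low points near channel axis seen under the arm, side view: points with z in .03-.1 near tcp
for k in("top3","side3","side1"):
    c=load(k);f=192/np.tan(np.radians(float(c["fov_y"]))/2);V=c["view"];R=V[:3,:3]
    v,u=np.mgrid[0:384,0:512];z=c["depth"];P=(np.stack([(u-c["cx"])/f*z,(v-c["cy"])/f*z,z],-1)-V[:3,3])@R
    m=(np.hypot(P[...,0]-.4438,P[...,1]-.1029)<.12)&(P[...,2]>.05)&(P[...,2]<.2)&(z>0)&(P[...,0]<.55)
    p=P[m];print(k,len(p))
    for lo in np.arange(.05,.2,.015):
        q=p[(p[:,2]>=lo)&(p[:,2]<lo+.015)]
        if len(q)>5: print(round(lo,3),len(q),q.min(0).round(3),q.max(0).round(3))
E
```

```text
[-0.000e+00 -3.594e+01 -5.710e+00  2.000e-02 -7.000e-02  0.000e+00] [-1.82716575e-02  6.17474408e-01  1.98938971e+00  1.72188954e-05
  5.34861372e-01  1.40661917e+00]
top0 nose top z 0.0356 [[0.434, -0.006, -0.001], [0.409, 0.207, 0.0]]
top1 nose top z 0.0379 [[0.431, 0.014, 0.199], [0.41, 0.189, 0.203]]
top2 nose top z 0.0362 [[0.431, 0.011, 0.168], [0.41, 0.192, 0.169]]
top3 nose top z 0.0362 [[0.431, 0.011, 0.165], [0.41, 0.192, 0.165]]
top3 527
0.05 26 [0.435 0.035 0.051] [0.55  0.21  0.065]
0.065 14 [0.54  0.033 0.066] [0.549 0.157 0.074]
0.155 480 [0.395 0.004 0.161] [0.492 0.199 0.17 ]
0.17 7 [0.422 0.015 0.17 ] [0.462 0.199 0.171]
side3 384
0.05 19 [0.546 0.138 0.051] [0.55  0.161 0.064]
0.125 6 [0.395 0.179 0.128] [0.399 0.183 0.137]
0.14 9 [0.394 0.179 0.142] [0.453 0.196 0.154]
0.155 344 [0.394 0.169 0.155] [0.47 0.2  0.17]
0.17 6 [0.42  0.184 0.17 ] [0.467 0.196 0.172]
side1 89
0.05 20 [0.438 0.135 0.05 ] [0.55  0.211 0.063]
0.17 11 [0.396 0.17  0.171] [0.452 0.195 0.184]
0.185 53 [0.394 0.163 0.186] [0.468 0.198 0.2  ]
```

The body outline confirms the TCP's xy and the motion, and the cartridge hasn't been touched. The shut fingertips must end higher than nominal, so I'll continue by feel. The body has clearance down to TCP z ≈ 0.025.

```bash
python3 -m pendant '[{"jaw":0,"linear":[0,0,0.1],"twist":0},{"jaw":0,"linear":[0,0,0],"twist":0}]'|grep -E "pos|ft"
python3 -m pendant '[{"jaw":0,"linear":[0,0,0.1],"twist":0},{"jaw":0,"linear":[0,0,0],"twist":0}]'|grep -E "pos|ft"
python3 -m pendant '[{"jaw":0,"linear":[0,0,0.1],"twist":0},{"jaw":0,"linear":[0,0,0],"twist":0}]'|grep -E "pos|ft"
python3 -m pendant '[{"jaw":0,"linear":[0,0,0.1],"twist":0},{"jaw":0,"linear":[0,0,0],"twist":0}]'|grep -E "pos|ft"
```

```text
position: [0.4438, 0.1029, 0.0401]
ft_force: [-0.5, 0.1, 0.1]
position: [0.4438, 0.1029, 0.039]
ft_force: [-0.2, -0.8, -0.6]
position: [0.4438, 0.1029, 0.038]
ft_force: [0.0, -0.2, -0.7]
position: [0.4438, 0.1029, 0.037]
ft_force: [0.3, -0.5, 0.2]
```

```bash
python3 -m pendant '[{"jaw":0,"linear":[0,0,0.1],"twist":0},{"jaw":0,"linear":[0,0,0],"twist":0}]'|grep -E "pos|ft"
python3 -m pendant '[{"jaw":0,"linear":[0,0,0.1],"twist":0},{"jaw":0,"linear":[0,0,0],"twist":0}]'|grep -E "pos|ft"
python3 -m pendant '[{"jaw":0,"linear":[0,0,0.1],"twist":0},{"jaw":0,"linear":[0,0,0],"twist":0}]'|grep -E "pos|ft"
python3 -m pendant '[{"jaw":0,"linear":[0,0,0.1],"twist":0},{"jaw":0,"linear":[0,0,0],"twist":0}]'|grep -E "pos|ft"
```

```text
position: [0.4438, 0.1029, 0.036]
ft_force: [1.3, 0.3, -0.3]
position: [0.4438, 0.1029, 0.035]
ft_force: [0.2, 0.0, 0.5]
position: [0.4438, 0.1029, 0.0341]
ft_force: [-0.0, 0.9, -0.1]
position: [0.4438, 0.1029, 0.033]
ft_force: [-0.6, 0.3, -0.5]
```

Still no contact, so I'll look at the gripper's body face in the side view to find its true height.

```bash
python3 - <<'E'
from rig import robot,cams
from h import *
import cv2
c=cams.camera("side");np.savez("side4.npz",**c)
im=c["color"][200:265,225:295];cv2.imwrite("pics/near4.png",cv2.convertScaleAbs(cv2.resize(im,None,fx=8,fy=8,interpolation=2),alpha=3))
f=192/np.tan(np.radians(float(c["fov_y"]))/2);V=c["view"];R=V[:3,:3]
v,u=np.mgrid[0:384,0:512];z=c["depth"];P=(np.stack([(u-c["cx"])/f*z,(v-c["cy"])/f*z,z],-1)-V[:3,3])@R
np.set_printoptions(linewidth=200)
for r in(222,228,234,240,246): print(r,(P[r,228:272:2,2]*1000).round().astype(int))
E
```

```text
222 [  1   2   1 154 156 157 155 156 161 159 578 597 607 618 628 636 644 653 656 657 665 670]
228 [ -3   3   1  -1   2 158 158 157 159 160 158 569 591 600 611 619 628 638 644 650 652 658]
234 [  4   1  -1   0   0   1   0 156 155 157 158 157 157 581 593 603 612 621 632 639 642 645]
240 [  3   1  -3   1   2   4   0  -1   0  -2 160 156 158 158 572 584 593 605 614 624 632 637]
246 [  2  -3   1  -2   0  -1   0  -1   4   3   1  -1 154 159 157 567 575 586 596 605 616 625]
```

View pics/near4.png

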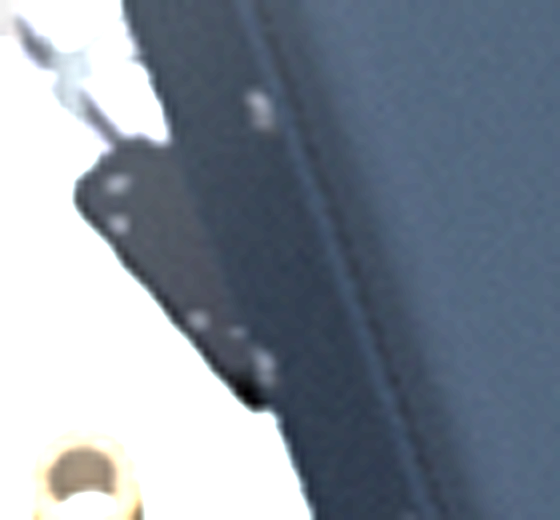

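The body's top face sits at z = 0.157. A nominal tip would already be inside the cartridge, so the true tips are higher than reported and the clearances are safe. I'll continue in small steps.

```bash
python3 -m pendant '[{"jaw":0,"linear":[0,0,0.1],"twist":0},{"jaw":0,"linear":[0,0,0.1],"twist":0},{"jaw":0,"linear":[0,0,0],"twist":0}]'|grep -E "pos|ft"
python3 -m pendant '[{"jaw":0,"linear":[0,0,0.1],"twist":0},{"jaw":0,"linear":[0,0,0],"twist":0}]'|grep -E "pos|ft"
python3 -m pendant '[{"jaw":0,"linear":[0,0,0.1],"twist":0},{"jaw":0,"linear":[0,0,0],"twist":0}]'|grep -E "pos|ft"
python3 -m pendant '[{"jaw":0,"linear":[0,0,0.1],"twist":0},{"jaw":0,"linear":[0,0,0],"twist":0}]'|grep -E "pos|ft|time"
```

```text
position: [0.4438, 0.1029, 0.031]
ft_force: [0.3, -0.0, -0.2]
position: [0.4438, 0.1029, 0.03]
ft_force: [0.3, -0.6, -0.1]
position: [0.4438, 0.1029, 0.029]
ft_force: [-0.3, -0.1, 0.5]
time: 8.2
position: [0.4438, 0.1029, 0.028]
ft_force: [-0.5, 0.2, 0.2]
```

```bash
python3 -m pendant '[{"jaw":0,"linear":[0,0,0.1],"twist":0},{"jaw":0,"linear":[0,0,0.1],"twist":0},{"jaw":0,"linear":[0,0,0],"twist":0}]'|grep -E "pos|ft"
python3 -m pendant '[{"jaw":0,"linear":[0,0,0.1],"twist":0},{"jaw":0,"linear":[0,0,0.1],"twist":0},{"jaw":0,"linear":[0,0,0],"twist":0}]'|grep -E "pos|ft"
python3 -m pendant '[{"jaw":0,"linear":[0,0,0.1],"twist":0},{"jaw":0,"linear":[0,0,0],"twist":0}]'|grep -E "pos|ft"
python3 - <<'E'
from rig import robot,cams
from h import *
for n in("top","side"):
    c=cams.camera(n);np.savez(n+"5.npz",**c)
    f=192/np.tan(np.radians(float(c["fov_y"]))/2);V=c["view"];R=V[:3,:3]
    v,u=np.mgrid[0:384,0:512];z=c["depth"];P=(np.stack([(u-c["cx"])/f*z,(v-c["cy"])/f*z,z],-1)-V[:3,3])@R
    m=(np.hypot(P[...,0]-.4438,P[...,1]-.1029)<.12)&(P[...,2]>.12)&(P[...,2]<.2)
    print(n,np.median(P[m][:,2]),"nose",np.median(P[204:207,253:262,2]))
E
```

```text
position: [0.4437, 0.1029, 0.026]
ft_force: [-0.2, -0.6, 0.3]
position: [0.4439, 0.1029, 0.0243]
ft_force: [-0.8, -0.7, 6.1]
position: [0.4439, 0.1029, 0.0235]
ft_force: [-0.8, 0.4, 7.0]
top 0.1488753881740718 nose 0.03532862760444836
side 0.1483562544762081 nose 0.6648962047437667
```

Contact at TCP z ≈ 0.0245: 6 N, then +0.8 N per mm, which matches the deck spring. Now I'll press until the deck bottoms.

```bash
python3 -m pendant '[{"jaw":0,"linear":[0,0,0.2],"twist":0},{"jaw":0,"linear":[0,0,0.2],"twist":0},{"jaw":0,"linear":[0,0,0.1],"twist":0},{"jaw":0,"linear":[0,0,0],"twist":0}]'|grep -E "pos|ft"
python3 -m pendant '[{"jaw":0,"linear":[0,0,0.1],"twist":0},{"jaw":0,"linear":[0,0,0.1],"twist":0},{"jaw":0,"linear":[0,0,0],"twist":0}]'|grep -E "pos|ft"
python3 -m pendant '[{"jaw":0,"linear":[0,0,0.05],"twist":0},{"jaw":0,"linear":[0,0,0],"twist":0}]'|grep -E "pos|ft"
python3 - <<'E'
from rig import robot,cams
from h import *
print(robot.get_obs()["moment"])
c=cams.camera("top");np.savez("top6.npz",**c)
f=192/np.tan(np.radians(float(c["fov_y"]))/2);V=c["view"];R=V[:3,:3]
v,u=np.mgrid[0:384,0:512];z=c["depth"];P=(np.stack([(u-c["cx"])/f*z,(v-c["cy"])/f*z,z],-1)-V[:3,3])@R
print("nose",np.median(P[204:207,253:262,2]))
E
```

```text
position: [0.4439, 0.1029, 0.0189]
ft_force: [-1.4, 0.5, 10.9]
position: [0.4439, 0.1029, 0.0171]
ft_force: [-1.2, -0.0, 13.3]
position: [0.4439, 0.1029, 0.0168]
ft_force: [-2.5, -0.8, 13.9]
[-0.02203701  0.30133245  0.05475486]
nose 0.027401410761543992
```

The nose top has dropped to 27.4 mm, so the deck is bottomed. I'll add some press and start sliding.

```bash
python3 -m pendant '[{"jaw":0,"linear":[0,0,0.1],"twist":0},{"jaw":0,"linear":[0,0,0],"twist":0},{"jaw":0,"linear":[0,0,0],"twist":0}]'|grep -E "pos|ft"
python3 -m pendant '[{"jaw":0,"linear":[0,0,0.1],"twist":0},{"jaw":0,"linear":[0,0,0],"twist":0},{"jaw":0,"linear":[0,0,0],"twist":0}]'|grep -E "pos|ft"
python3 -m pendant '[{"jaw":0,"linear":[0.25,0,0],"twist":0},{"jaw":0,"linear":[0.25,0,0],"twist":0},{"jaw":0,"linear":[0.25,0,0],"twist":0},{"jaw":0,"linear":[0.25,0,0],"twist":0},{"jaw":0,"linear":[0,0,0],"twist":0}]'|grep -E "pos|ft"
python3 - <<'E'
from rig import cams
from h import *
import cv2
c=cams.camera("top");np.savez("top7.npz",**c)
cv2.imwrite("pics/near7.png",cv2.convertScaleAbs(cv2.resize(c["color"][150:225,220:300],None,fx=8,fy=8,interpolation=2),alpha=1.4))
E
```

```text
position: [0.4439, 0.1029, 0.0163]
ft_force: [-2.6, -0.5, 18.0]
position: [0.4439, 0.1029, 0.0162]
ft_force: [-3.4, -0.2, 27.2]
position: [0.4463, 0.104, 0.0161]
ft_force: [-12.8, -3.8, 36.5]
```

View pics/near7.png

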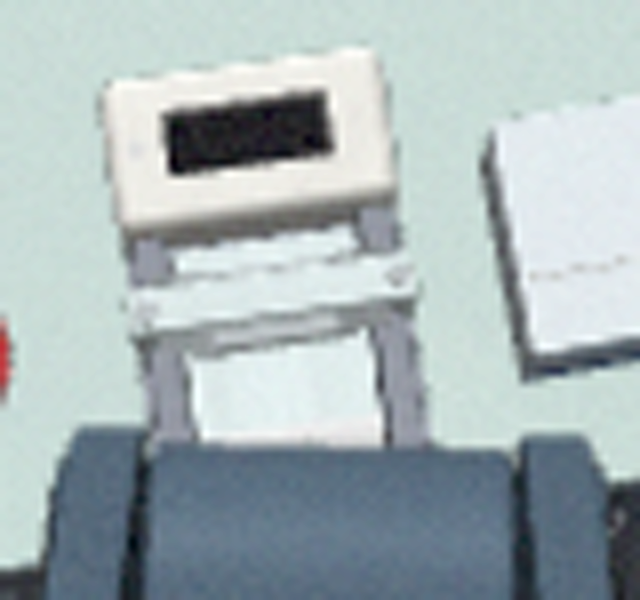

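The view shows the nose edge at (290,435), still short of the leaf. The horizontal force is 13 N with 36 N of press, so friction is holding it. I'll ease the press slightly and keep pushing.

```bash
python3 -m pendant '[{"jaw":0,"linear":[0.2,0,-0.1],"twist":0},{"jaw":0,"linear":[0.2,0,0],"twist":0},{"jaw":0,"linear":[0,0,0],"twist":0}]'|grep -E "pos|ft"
python3 -m pendant '[{"jaw":0,"linear":[0.25,0,0],"twist":0},{"jaw":0,"linear":[0.25,0,0],"twist":0},{"jaw":0,"linear":[0,0,0],"twist":0}]'|grep -E "pos|ft"
```

```text
position: [0.4536, 0.105, 0.0163]
ft_force: [-7.0, -1.3, 23.3]
position: [0.4577, 0.1057, 0.0163]
ft_force: [-8.7, -0.8, 24.4]
```

```bash
cat >prof.py <<'E'
from rig import cams,robot
from h import *
def go():
    c=cams.camera("top");f=192/np.tan(np.radians(float(c["fov_y"]))/2);V=c["view"];R=V[:3,:3]
    v,u=np.mgrid[0:384,0:512];z=c["depth"];P=(np.stack([(u-c["cx"])/f*z,(v-c["cy"])/f*z,z],-1)-V[:3,3])@R
    d=np.array([.9893,.1461]);Q=P[...,:2]-[.5,.111];s=Q@d;t=Q@[-d[1],d[0]]
    m=(abs(t)<.022)&(z>0)&(s>-.13)&(s<.1)
    for a in np.arange(-.13,.1,.004):
        k=m&(s>=a)&(s<a+.004)
        if k.sum()>3:
            w=np.median(P[k][:,2])
            if w<.1: print(int(round(a*1000))+2,round(w*1000,1),c["color"][k].mean(0).round().astype(int),end=" | ")
    print(robot.get_obs()["ft_force"].round(1) if hasattr(robot.get_obs()["ft_force"],"round") else robot.get_obs()["ft_force"])
go()
E
python3 prof.py
```

```text
32 28.0 [158 158 156] | 36 18.4 [167 167 161] | 40 15.6 [171 170 162] | 44 13.8 [171 170 162] | 48 18.4 [134 133 126] | 52 35.4 [130 129 123] | 56 60.3 [158 158 150] | 60 60.8 [168 168 159] | 64 60.4 [166 166 158] | 72 32.0 [145 144 137] | 76 15.2 [168 167 159] | 80 15.1 [166 166 157] | 84 21.4 [88 89 88] | 88 45.4 [127 131 131] | 92 46.6 [164 169 170] | 96 46.7 [164 168 169] | 100 47.2 [151 155 155] | [-8.1 -1.1 24.3]
```

The cartridge is following the fingers: nose at dock x ≈ 34 mm, deck bottomed, bridge and end stop where expected. I'll keep sliding.

```bash
python3 -m pendant '[{"jaw":0,"linear":[0.3,0,0],"twist":0},{"jaw":0,"linear":[0.3,0,0],"twist":0},{"jaw":0,"linear":[0.3,0,0],"twist":0},{"jaw":0,"linear":[0.1,0,0],"twist":0},{"jaw":0,"linear":[0,0,0],"twist":0}]'|grep -E "pos|ft|time"
python3 -m pendant '[{"jaw":0,"linear":[0.25,0,0],"twist":0},{"jaw":0,"linear":[0.25,0,0],"twist":0},{"jaw":0,"linear":[0.2,0,0],"twist":0},{"jaw":0,"linear":[0,0,0],"twist":0}]'|grep -E "pos|ft"
python3 prof.py
```

```text
time: 11.7
position: [0.4679, 0.1072, 0.0164]
ft_force: [-8.8, -0.7, 23.0]
position: [0.474, 0.1081, 0.0164]
ft_force: [-10.4, -1.3, 25.1]
52 59.7 [123 123 117] | 56 60.1 [163 163 154] | 60 60.4 [170 169 161] | 64 61.1 [167 167 159] | 72 33.6 [146 145 138] | 76 14.9 [170 169 161] | 80 14.4 [168 168 159] | 84 22.1 [87 88 87] | 88 45.3 [131 135 135] | 92 46.6 [166 170 171] | 96 47.2 [166 170 171] | 100 46.1 [149 153 154] | [-9.3 -1.  24.7]
```

```bash
python3 -m pendant '[{"jaw":0,"linear":[0.2,0,0.05],"twist":0},{"jaw":0,"linear":[0.2,0,0],"twist":0},{"jaw":0,"linear":[0.2,0,0],"twist":0},{"jaw":0,"linear":[0,0,0],"twist":0}]'|grep -E "pos|ft"
python3 -m pendant '[{"jaw":0,"linear":[0.25,0,0],"twist":0},{"jaw":0,"linear":[0.25,0,0],"twist":0},{"jaw":0,"linear":[0.25,0,0],"twist":0},{"jaw":0,"linear":[0,0,0],"twist":0}]'|grep -E "pos|ft|time"
```

```text
position: [0.4741, 0.1083, 0.0163]
ft_force: [-17.6, -7.2, 36.9]
time: 12.75
position: [0.4758, 0.1088, 0.0162]
ft_force: [-23.7, -8.7, 43.8]
```

The nose has met the leaf spring, at 24 N push and 44 N press. I'll ease the press to cut friction and keep pushing.

```bash
python3 -m pendant '[{"jaw":0,"linear":[0.1,0,-0.1],"twist":0},{"jaw":0,"linear":[0.1,0,0],"twist":0},{"jaw":0,"linear":[0,0,0],"twist":0}]'|grep -E "pos|ft"
python3 -m pendant '[{"jaw":0,"linear":[0.15,0,0],"twist":0},{"jaw":0,"linear":[0.15,0,0],"twist":0},{"jaw":0,"linear":[0,0,0],"twist":0}]'|grep -E "pos|ft|time"; python3 prof.py
```

```text
position: [0.4818, 0.1101, 0.0164]
ft_force: [-17.3, -2.6, 27.8]
time: 13.25
position: [0.486, 0.1107, 0.0164]
ft_force: [-15.8, -2.9, 28.8]
80 15.3 [167 166 158] | 84 22.3 [86 87 86] | 88 44.8 [129 133 133] | 92 46.7 [167 172 172] | 96 47.0 [167 171 172] | 100 47.1 [149 152 153] | [-16.5  -2.4  28. ]
```

It's under the spring and sliding at about 16 N. About 22 mm to go.

```bash
python3 -m pendant '[{"jaw":0,"linear":[0.25,0,0],"twist":0},{"jaw":0,"linear":[0.25,0,0],"twist":0},{"jaw":0,"linear":[0.25,0,0],"twist":0},{"jaw":0,"linear":[0.25,0,0],"twist":0},{"jaw":0,"linear":[0.25,0,0],"twist":0},{"jaw":0,"linear":[0.25,0,0],"twist":0},{"jaw":0,"linear":[0,0,0],"twist":0}]'|grep -E "pos|ft"
python3 -m pendant '[{"jaw":0,"linear":[0.2,0,0],"twist":0},{"jaw":0,"linear":[0.2,0,0],"twist":0},{"jaw":0,"linear":[0,0,0],"twist":0}]'|grep -E "pos|ft|time"
python3 -m pendant '[{"jaw":0,"linear":[0.15,0,0],"twist":0},{"jaw":0,"linear":[0.15,0,0],"twist":0},{"jaw":0,"linear":[0,0,0],"twist":0}]'|grep -E "pos|ft|time"
```

```text
position: [0.5018, 0.113, 0.0163]
ft_force: [-15.9, -2.1, 26.2]
time: 14.13
position: [0.5059, 0.1136, 0.0163]
ft_force: [-15.0, -1.4, 26.1]
time: 14.38
position: [0.5087, 0.114, 0.0163]
ft_force: [-15.1, -2.0, 26.2]
```

```bash
python3 -m pendant '[{"jaw":0,"linear":[0.1,0,0],"twist":0},{"jaw":0,"linear":[0.1,0,0],"twist":0},{"jaw":0,"linear":[0.1,0,0],"twist":0},{"jaw":0,"linear":[0,0,0],"twist":0}]'|grep -E "pos|ft|time"
python3 -m pendant '[{"jaw":0,"linear":[0.1,0,0],"twist":0},{"jaw":0,"linear":[0.1,0,0],"twist":0},{"jaw":0,"linear":[0,0,0],"twist":0}]'|grep -E "pos|ft|time"
```

```text
time: 14.72
position: [0.5087, 0.114, 0.0163]
ft_force: [-19.0, -4.6, 30.3]
time: 14.97
position: [0.5086, 0.114, 0.0164]
ft_force: [-22.4, -5.1, 33.1]
```

It has stopped at x = 0.5087, as predicted for home, and the force is rising against the stop. I'll relax the push, lift straight up and clear the view.

```bash
python3 -m pendant '[{"jaw":0,"linear":[-0.3,0,0],"twist":0},{"jaw":0,"linear":[-0.4,0,0],"twist":0},{"jaw":0,"linear":[0,0,0],"twist":0}]'|grep -E "pos|ft|time"
python3 -m pendant '[{"jaw":0,"linear":[0,0,-0.15],"twist":0},{"jaw":0,"linear":[0,0,-0.2],"twist":0},{"jaw":0,"linear":[0,0,-0.3],"twist":0},{"jaw":0,"linear":[0,0,-0.5],"twist":0},{"jaw":0,"linear":[0,0,-1],"twist":0},{"jaw":0,"linear":[0,0,-2],"twist":0},{"jaw":0,"linear":[0,0,-3],"twist":0},{"jaw":0,"linear":[0,0,-3],"twist":0},{"jaw":0,"linear":[0,0,-3],"twist":0},{"jaw":0,"linear":[0,0,-3],"twist":0}]'|grep -E "pos|ft|time"
python3 -m pendant '[{"jaw":0,"linear":[0,3.5,0],"twist":0},{"jaw":0,"linear":[0,3.5,0],"twist":0},{"jaw":0,"linear":[0,3.5,0],"twist":0},{"jaw":0,"linear":[0,3.5,0],"twist":0},{"jaw":0,"linear":[0,3.5,0],"twist":0},{"jaw":0,"linear":[0,3.5,0],"twist":0},{"jaw":0,"linear":[0,3.5,0],"twist":0},{"jaw":0,"linear":[0,3.5,0],"twist":0},{"jaw":0,"linear":[0,0,0],"twist":0},{"jaw":0,"linear":[0,0,0],"twist":0}]'|grep -E "pos|ft|time"
python3 prof.py
python3 - <<'E'
from rig import cams
import cv2
c=cams.camera("top")
cv2.imwrite("pics/end.png",cv2.convertScaleAbs(cv2.resize(c["color"][145:270,190:345],None,fx=4.8,fy=4.8,interpolation=2),alpha=1.4))
E
```

```text
time: 15.22
position: [0.5088, 0.1139, 0.0164]
ft_force: [-12.8, -0.2, 23.1]
time: 16.05
position: [0.518, 0.1137, 0.1786]
ft_force: [0.8, -0.7, 0.6]
time: 16.88
position: [0.5589, -0.1656, 0.177]
ft_force: [-1.2, 0.3, -0.3]
-84 15.6 [168 168 159] | -80 15.8 [168 168 159] | -76 16.4 [167 167 158] | -72 16.1 [167 167 158] | -68 15.1 [167 167 158] | -64 15.9 [167 167 158] | -60 15.7 [167 167 158] | -56 16.3 [167 166 158] | -52 16.8 [167 167 158] | -48 15.7 [167 167 159] | -44 16.2 [167 167 158] | -40 16.5 [167 167 158] | -36 16.6 [167 167 158] | -32 17.7 [167 167 158] | -28 16.6 [166 166 157] | -24 28.4 [150 150 147] | -20 30.4 [140 139 137] | -16 29.8 [153 153 153] | -12 29.6 [141 139 138] | -8 30.2 [153 153 152] | -4 29.6 [141 139 138] | 0 29.5 [153 152 152] | 4 28.8 [140 138 137] | 8 30.8 [155 154 153] | 12 30.3 [141 139 138] | 16 30.4 [154 153 153] | 20 31.4 [132 132 132] | 24 38.0 [159 159 159] | 28 33.2 [160 159 159] | 32 30.3 [159 159 158] | 36 30.4 [153 152 151] | 40 29.7 [148 147 147] | 44 30.0 [149 148 148] | 48 33.8 [117 117 114] | 52 36.1 [129 128 122] | 56 59.6 [158 157 149] | 60 61.1 [166 166 157] | 64 60.5 [164 163 155] | 72 34.0 [144 144 142] | 76 29.8 [158 158 158] | 80 29.4 [160 160 160] | 84 28.5 [116 117 117] | 88 44.7 [120 123 124] | 92 46.6 [162 166 167] | 96 47.0 [161 166 167] | 100 47.8 [142 146 146] | [-0.4  0.9  0.3]
```

View pics/end.png

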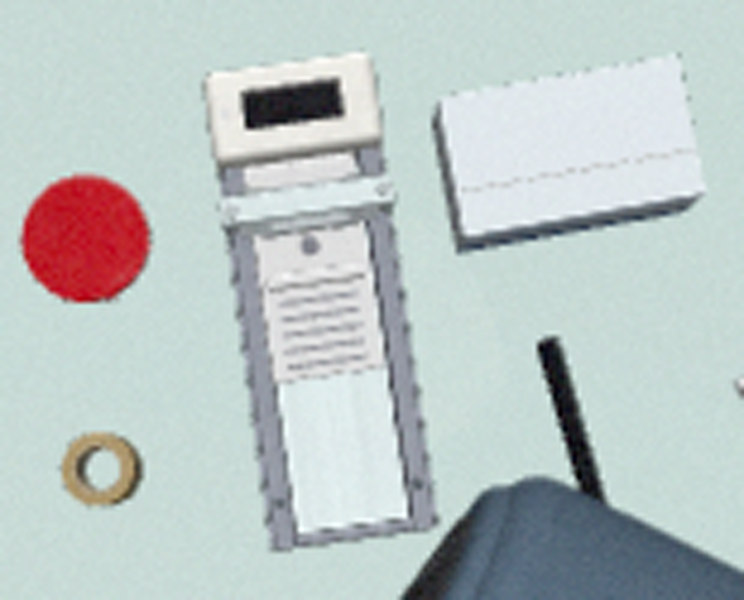

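The cartridge is level and home: its top is 30 mm up, the deck is about 6 mm down, and the rear edge at x ≈ -25 mm puts the nose at 85 mm. The cup, tape and carton stand where they were, and the pen's visible end hasn't moved. I'm handing in.

```bash
python3 -c "
from rig import robot
print(robot.hand_in())"
```

```text
the job is handed in; nothing more can be done
None
```

The cartridge is loaded and handed in: its nose is home against the end stop, the leaf spring holds it level with the deck about 6 mm down, the fingers are clear, and none of the surrounding things were seen to move; the hand-in gave no verdict.

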